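# Free the drill chuck from its taper socket

### The job

The drill chuck has seized by its taper in one of the two grey bench sockets. Twist it to break the taper free while it is still down in the socket, then pull it straight up and out and set it down, without dropping it, upright and fully home in the empty hole of the wooden storage block. Let go of it, and leave the face mill in the other socket alone.

Things in the scene. Friction and masses are not known exactly. Their poses are not given: they have to be found in the camera images.
- chuck: Steel drill chuck, jaws up, under 0.7 kg: body 44 mm diameter, 34 high, nose and three jaws to 56. Origin: centre of the body's flat underside, 5 mm above the socket top; z up; taper shank (25 to 17 mm) runs down to z = -48 mm. No straight pull lifts it; a turn of 30 degrees either way (0.15 N m; 45 is sure) frees it, then slight drag over 10 mm. Its x starts along the socket's x.
- stand: Grey bench socket in which the chuck is seized, fixed: block 80 (x) by 72 by 58 mm high on a bolted flange 112 (x) by 50 by 10 mm. Origin: centre of its underside, z up on the socket's axis. Open at the top, 43 mm deep: the chuck must rise more than 45 mm to be clear. An identical socket holds the face mill.
- rack_hole0 (a point): Empty hole, centre of its mouth, in the top of the wooden storage block (75 along x, 200 along y, 55 mm high, fixed). z up. Straight through, 35 mm diameter: the shank hangs loosely, the chuck's underside rests on the block's top, its origin at this point. The other hole, 110 mm along -y, holds a round sleeve, 36 mm diameter, 20 mm proud.
- mill: Face mill in the other grey socket, to be left alone: steel disc 58 mm in diameter, 18 mm thick, with six notches, on a 28 mm collar 10 mm high. Origin: on its axis at the collar's underside, 5 mm above its socket's top; disc top at z = +28 mm.
Mind the look-alikes: they are no part of the job. There is more than one size of the part that bears rack_hole0; the job needs the middle-sized.

How it is judged (in metres and radians):
On the way, in this order (a step that is already met when the one before it is completed fails the run):
1. the chuck has been twisted at least 15 degrees from its seized position while still down in its socket (risen less than 6 mm) (angle between the x axis of chuck and the x axis of stand, either way round above 0.26 rad and z of chuck in the frame of stand below 0.069 m), for 0.1 s.
2. the chuck has been pulled up clear of its socket (risen more than 45 mm) (z of chuck in the frame of stand above 0.108 m), for 0.1 s.
At the end, for the whole second after the job is handed in: The drill chuck stands upright (within 7 degrees) and at rest in the empty hole of the wooden block, its axis within 12 mm of the hole's and its flat underside down on the block (within 4 mm); the face mill is within 15 mm of where it was (horizontal distance between chuck and rack_hole0 below 0.012 m and z of chuck in the frame of rack_hole0 between -0.004 and 0.004 m and angle between chuck's own z axis and vertical below 0.12 rad and linear speed of chuck below 0.02 m/s and distance of mill from where it was at the start of the episode below 0.015 m); the robot touches nothing.
It fails at once if the chuck is dropped (it moves faster than 0.5 m/s with no finger on it, as after a fall of more than about 13 mm) (linear speed of chuck above 0.5 m/s and contact force between the fingers and chuck below 0.3 N).
It fails at once if the face mill is pulled or knocked 15 mm from its place (distance of mill from where it was at the start of the episode above 0.015 m).
It also fails if it takes over 48 s, if anything falls off the work surface, if the arm or the gripper's body presses on something with over 40 N, if the wrist force passes 120 N, or if a joint passes its speed limit or range.

### The arm

A 6-joint arm with a two-finger parallel gripper is mounted at the origin on the work surface. World frame = base frame: x ahead of the robot, y to its left, z up, the work surface at z = 0. Lengths are in mm, angles in rad, forces in N, time in s.
With the tool pointing down it reaches from about 275 to 750 mm from the base axis. Payload 10.2 kg.
Tool frame: the origin (TCP) lies at the very end of the fingers, on their centre line; the grasp point (between the pads) lies 19 mm behind it; y points along the fingers, x is the direction in which the jaws open and shut, and the axes are right-handed (so a half turn about y gives the same grasp; the last joint's range is limited). The gripper opens to 85 mm and grips with 20 to 120 N. Pads are 22 mm wide; open, the fingers measure 114 mm over their backs; the gripper's body (76 mm by 85 mm) begins 54 mm behind the grasp point. The pads swing forward as they close: fully open they stand 13 mm farther back than shut.
Start: joints at [-1.54, 0.313, 1.498, -0, 1.331, -0.223], TCP at [131.806, -508.191, 231.294] pointing down, gripper open.
Joint ranges: [-2.94, 2.94], [-0.97, 2.17], [0.19, 2.56], [-1.23, 4.37], [0.02, 3.11], [-2.88, 2.88]. Speed limits (rad/s): [2.39, 2.39, 3.01, 3.14, 3.14, 3.14].

### API

Orientations are given as a unit quaternion [w, x, y, z].
In Python, from rig import telemetry, imaging, ctrl gives the robot as it stands.
- The arm moves only by the shell command python3 -m handwheel 'ROWS' [FORCE]. ROWS is JSON, a list of rows, each an object with "delta_pos": the shift along the tool's x, y, z in cm, a list of three; "twist": the turn, a rotation vector about the tool's x, y, z in rad, a list of three; "jaw": the opening, from 0 (shut) to 1 (fully open). A call has exactly 10 rows; each row is the pose to reach, as a shift and turn from the pose commanded when the call began, along the tool's axes at that moment; what a row does not reach only later rows make up. A row lasts 1/12 s, in which the tool goes at most 41.7 mm and 7.16 degrees, less where a joint would pass 70% of its speed; a pose out of reach is approached as far as the arm can. A call with a gripper value outside its range is refused whole. The fingers move at their own pace and stop on an object; FORCE is the grip in N (left out, the last holds). Time passes only in rows, so rows that repeat a pose let the fingers close, or fill a call up. It gives the time, the measured TCP pose, the force and the opening at its end, in the units of the state.
- telemetry.sense(): the state, without advancing time (a new reading comes with each control period).
- imaging.capture(name): name is "scene" or "top"; returns a dict with "frame" (480x640x3 uint8, red, green, blue), "z_map" (480x640 float32, mm along the optical axis (not along the pixel's ray), 0 where there is no reading), "fx", "fy", "cx", "cy" (pixels), "D" ([k1, k2, p1, p2, k3] as OpenCV has them; the pictures are not rectified), "rvec" (rotation vector, rad) and "tvec" (3), from world to camera coordinates, as OpenCV has them. Camera axes: x right, y down, z forward; pixel columns grow to the right and rows downward; lengths in mm; the calibration is good to about 2 mm. A picture is of the moment at which its call begins.
- ctrl.finish_job(): hands the job in, once; it reports no verdict.
The state is a dict: "time_s": time; "joints": joint angles; "dq": joint speeds; "tau": joint torques, N m; "eef_pos": TCP position; "ee_rot": TCP orientation; "force": force on the tool from outside, world axes, zero at the start; "wrist_torque": the same for the moment, N m; "grip_width": opening from 0.0 (shut) to 1.0 (fully open).
Only numpy, scipy, OpenCV 4.12 (cv2) and the standard library are available. Lean on these libraries where they do the work, as an engineer would, in place of code of your own. Each camera call takes 0.05 s, during which the arm holds its last target.

## Working session

There is one attempt and no reset: what is moved stays moved. The work goes in short steps, Python scripts to look and compute and a shell command to move; the robot and the scene stay as the last step left them, time stands still between calls to the robot, and variables do not carry over. Pictures are saved under pics/ and viewed, and the job is handed in when it is done.

```bash
ls; mkdir -p pics
python3 - <<'E'
from rig import telemetry, imaging, ctrl
import cv2,numpy as np
s=telemetry.sense();print(s)
for n in("scene","top"):
    c=imaging.capture(n);cv2.imwrite(f"pics/{n}0.png",c["frame"][:,:,::-1]);np.savez(f"{n}0.npz",**c)
    print(n,[c[k] for k in("fx","fy","cx","cy","D","rvec","tvec")])
E
```

```text
pics
{'time_s': 0.0, 'joints': array([-1.54040761e+00,  3.13435309e-01,  1.49847489e+00, -8.18814810e-06,
        1.33101347e+00, -2.23388723e-01]), 'dq': array([ 1.60839278e-03, -1.84348853e-04,  1.52844940e-03, -1.84610354e-05,
        1.30286962e-04, -2.79840539e-04]), 'tau': array([-3.29844806e-05, -4.12260747e+01, -2.59746766e+01, -2.45810934e-04,
        4.17982505e-03, -2.35866725e-05]), 'eef_pos': array([ 131.79100738, -507.90444522,  230.72836803]), 'ee_rot': array([ 0.55961624, -0.55889328,  0.43300664, -0.43240401]), 'force': array([-0.16784454,  0.27445544,  0.15753386]), 'wrist_torque': array([0.00146409, 0.00249812, 0.01121547]), 'grip_width': 1.0003012506924251}
scene [442.5791288752238, 442.5791288752238, 309.4954104495485, 245.89119270105107, array([-0.11018672,  0.        ,  0.        ,  0.        ,  0.        ]), array([ 1.84961541,  1.83403566, -0.63594599]), array([ -28.19434454, -416.95843442, 1068.48696075])]
top [437.4255172984836, 437.4255172984836, 323.28928458589456, 244.98436845613742, array([-0.10336746,  0.        ,  0.        ,  0.        ,  0.        ]), array([ 2.12743791, -2.15483714,  0.15495424]), array([ 11.30803386, 596.52110492, 773.60889799])]
```

View pics/scene0.png

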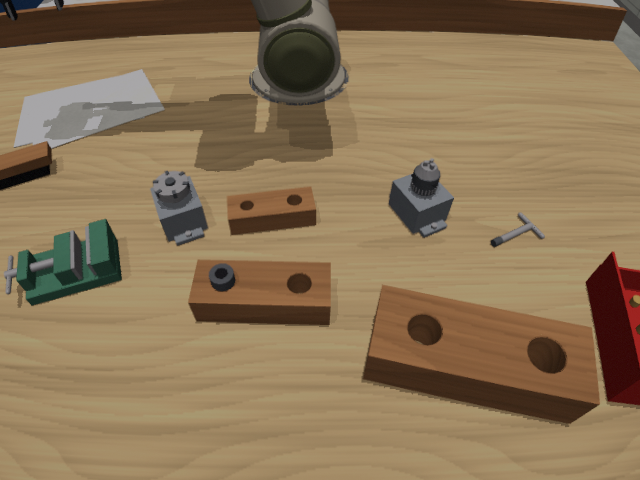

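View pics/top0.png

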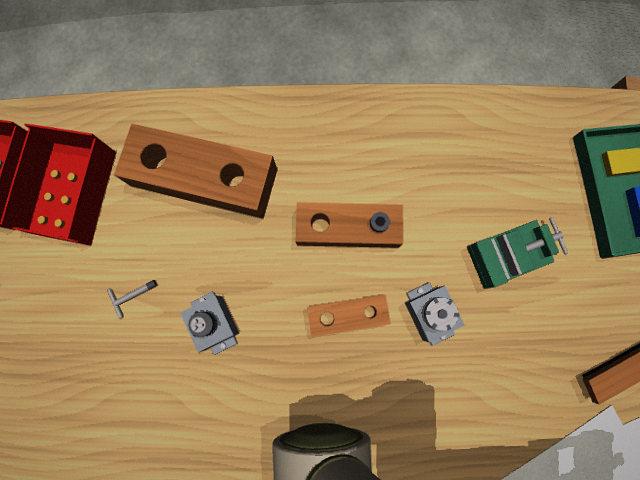

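Candidates: 
- **Chuck:** scene (426,180), top (201,323), on the socket with jaws up. The other socket, at scene (172,185) / top (441,314), carries the notched face mill. 
- **Blocks:** small at scene (271,208) / top (348,315), large at scene (480,352) / top (196,168), and the middle one with the sleeve at scene (260,291) / top (349,224). The middle one is the one described, and its empty hole is at scene (300,283) / top (320,222).

Next I'll make close crops and measure.

```bash
cat > h.py <<'E'
import cv2,numpy as np
def load(n): return dict(np.load(n+".npz"))
def K(c): return np.array([[c["fx"],0,c["cx"]],[0,c["fy"],c["cy"]],[0,0,1.]])
def ray(c,px):
    R=cv2.Rodrigues(c["rvec"])[0];t=c["tvec"]
    u=cv2.undistortPoints(np.array(px,float).reshape(-1,1,2),K(c),c["D"]).reshape(-1,2)
    d=np.c_[u,np.ones(len(u))]@R; o=-R.T@t
    return o,d
def plane(c,px,z):
    o,d=ray(c,px); return o+d*((z-o[2])/d[:,2])[:,None]
def cloud(c):
    z=c["z_map"]; v,u=np.mgrid[:480,:640]
    o,d=ray(c,np.c_[u.ravel(),v.ravel()]); P=o+d*z.ravel()[:,None]
    P[z.ravel()==0]=np.nan; return P.reshape(480,640,3)
def proj(c,P): return cv2.projectPoints(np.array(P,float).reshape(-1,1,3),c["rvec"],c["tvec"],K(c),c["D"])[0].reshape(-1,2)
E
python3 - <<'E'
from h import *
crops=[]
for n,bs in(("scene",[(380,150,470,240),(185,250,335,330)]),("top",[(165,275,255,365),(290,195,410,255)])):
    c=load(n+"0");f=c["frame"][:,:,::-1];P=cloud(c)
    for b in bs: crops.append(cv2.resize(f[b[1]:b[3],b[0]:b[2]],(390,290),interpolation=cv2.INTER_CUBIC))
    # chuck: points with z 75..130 
    for nm,b in(("chuck",bs[0]),):
        Q=P[b[1]:b[3],b[0]:b[2]].reshape(-1,3)
        for lo,hi in((50,60.5),(64,90),(92,100),(103,112),(113,125)):
            q=Q[(Q[:,2]>lo)&(Q[:,2]<hi)]
            if len(q): print(n,nm,lo,hi,len(q),q.mean(0).round(1),q.min(0).round(1),q.max(0).round(1))
    b=bs[1];Q=P[b[1]:b[3],b[0]:b[2]].reshape(-1,3);q=Q[(Q[:,2]>50)&(Q[:,2]<60)]
    print(n,"block top",np.median(q,0).round(1),cv2.minAreaRect(q[:,:2].astype(np.float32)))
    q=Q[(Q[:,2]>70)&(Q[:,2]<80)];print("sleeve",len(q),q.mean(0).round(1), cv2.minEnclosingCircle(q[:,:2].astype(np.float32)) if len(q) else "")
    q=Q[(Q[:,2]<45)]
cv2.imwrite("pics/crops.png",np.vstack([np.hstack(crops[:2]),np.hstack(crops[2:])]))
E
```

```text
scene chuck 50 60.5 1038 [467.4 213.   56.6] [416.4 167.9  50. ] [505.4 267.5  60. ]
scene chuck 64 90 325 [468.3 211.7  77.4] [445.6 193.2  64.2] [477.  239.   89.9]
scene chuck 92 100 170 [464.5 213.1  96.3] [438.2 195.9  92. ] [475.2 238.2  99.9]
scene chuck 103 112 178 [459.6 215.7 108.2] [440.8 201.9 103. ] [469.8 232.2 112. ]
scene chuck 113 125 60 [453.4 216.6 117.3] [446.1 207.4 113.2] [460.6 224.5 120.6]
scene block top [641.7 -41.4  54.6] ((635.4912109375, -45.94526672363281), (200.40057373046875, 77.5626449584961), 87.78047943115234)
sleeve 436 [ 634.8 -100.    74.4] ((633.7664794921875, -99.67521667480469), 18.468360900878906)
top chuck 50 60.5 1150 [454.2 212.9  57.5] [402.3 168.3  50.1] [505.2 266.4  60.4]
top chuck 64 90 98 [455.9 202.9  78.9] [433.3 193.7  64.2] [476.  232.4  89.8]
top chuck 92 100 152 [454.  212.3  96.9] [433.  196.4  92. ] [474.2 238.   99.9]
top chuck 103 112 220 [454.4 215.9 108.5] [436.8 200.6 103. ] [469.1 233.4 112. ]
top chuck 113 125 43 [453.4 218.1 117.3] [442.3 206.3 113. ] [462.5 224.  120.9]
top block top [635.2 -43.6  54.7] ((636.91064453125, -45.77452087402344), (200.8941192626953, 74.35491943359375), 87.9564208984375)
sleeve 298 [ 633.4 -100.2   74.6] ((633.7269287109375, -100.5826416015625), 18.012928009033203)
```

View pics/crops.png

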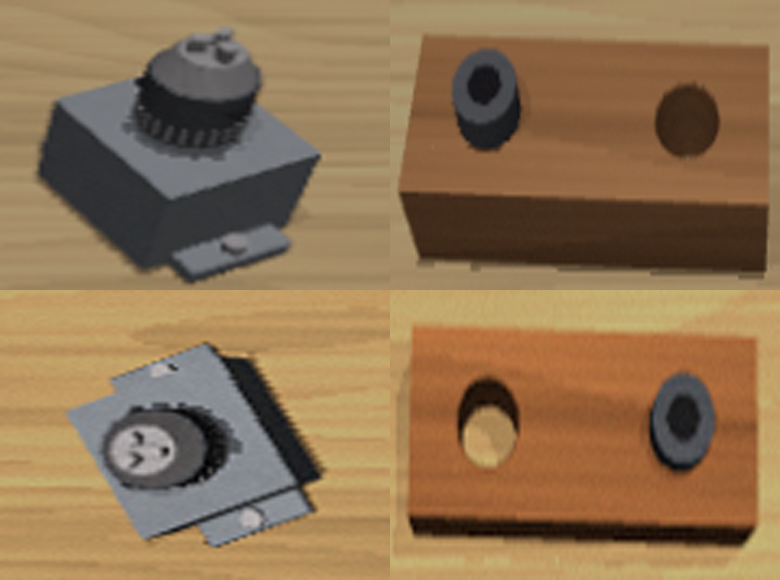

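Both crops confirm the choice. The chuck has its jaws up, and the middle block has the sleeve and an empty hole. Next I'll refine the axis and the hole.

```bash
python3 - <<'E'
from h import *
for n,b,hp in(("scene",(380,150,470,240),(300,283)),("top",(165,275,255,365),(320,222))):
    c=load(n+"0");P=cloud(c)
    Q=P[b[1]:b[3],b[0]:b[2]].reshape(-1,3);q=Q[(Q[:,2]>56)&(Q[:,2]<60)]
    print(n,"stand top",cv2.minAreaRect(q[:,:2].astype(np.float32)),np.median(q[:,2]))
    q=Q[(Q[:,2]>92)&(Q[:,2]<122)]
    print("chuck circle",cv2.minEnclosingCircle(q[:,:2].astype(np.float32)))
    q=Q[(Q[:,2]>117)&(Q[:,2]<122)];print("top",cv2.minEnclosingCircle(q[:,:2].astype(np.float32)))
    # hole rim: pixels whose depth falls below plane z=55, projected onto plane
    v,u=np.mgrid[hp[1]-25:hp[1]+25,hp[0]-25:hp[0]+25]
    z=P[v,u,2]; m=(~(z>53.0)).astype(np.uint8)
    k,l,st,ce=cv2.connectedComponentsWithStats(m)
    i=l[25,25];print("hole label",i,st[i])
    cn=max(cv2.findContours((l==i).astype(np.uint8),0,1)[0],key=cv2.contourArea).reshape(-1,2)+[hp[0]-25,hp[1]-25]
    w=plane(c,cn,55)[:,:2]
    print("hole",cv2.minEnclosingCircle(w.astype(np.float32)),cv2.fitEllipse(w.astype(np.float32)))
E
python3 - <<'E'
from h import *
from scipy.spatial.transform import Rotation as R
from rig import telemetry
q=telemetry.sense()["ee_rot"];print(R.from_quat(np.r_[q[1:],q[0]]).as_matrix().round(4))
E
```

```text
scene stand top ((453.01373291015625, 217.2154541015625), (81.98008728027344, 74.01240539550781), 25.74295425415039) 57.40329862240094
chuck circle ((453.5079345703125, 216.99940490722656), 21.961565017700195)
top ((452.6671142578125, 217.2294464111328), 9.474864959716797)
hole label 11 [ 12  15  25  21 379]
hole ((638.4646606445312, 8.647826194763184), 18.343259811401367) ((638.2052001953125, 9.172046661376953), (32.30854034423828, 33.97076416015625), 176.7367706298828)
top stand top ((453.6139221191406, 217.65817260742188), (80.67726135253906, 72.511962890625), 25.57729721069336) 57.82204956587907
chuck circle ((454.1406555175781, 217.4117431640625), 21.7109317779541)
top ((453.96343994140625, 217.6084747314453), 9.204092979431152)
hole label 25 [ 16  15  19  20 267]
hole ((638.7418823242188, 9.178119659423828), 18.860185623168945) ((638.892333984375, 9.390043258666992), (33.01891326904297, 33.70105743408203), 158.01063537597656)
[[ 2.511e-01 -1.000e-04  9.680e-01]
 [-9.680e-01  1.200e-03  2.511e-01]
 [-1.200e-03 -1.000e+00  2.000e-04]]
```

Fixes agree to about 1 mm: chuck axis (453.5, 217.3), hole (638.5, 9.1). Tool y points down. I'm moving toward the chuck at the current height.

```bash
python3 -m handwheel '[{"delta_pos":[-1.5,0,1.2],"twist":[0,0,0],"jaw":1},{"delta_pos":[-4.5,0,3.6],"twist":[0,0,0],"jaw":1},{"delta_pos":[-7.5,0,6],"twist":[0,0,0],"jaw":1},{"delta_pos":[-10.5,0,8.4],"twist":[0,0,0],"jaw":1},{"delta_pos":[-13.5,0,10.8],"twist":[0,0,0],"jaw":1},{"delta_pos":[-16.5,0,13.2],"twist":[0,0,0],"jaw":1},{"delta_pos":[-19.5,0,15.6],"twist":[0,0,0],"jaw":1},{"delta_pos":[-22.5,0,18],"twist":[0,0,0],"jaw":1},{"delta_pos":[-25.5,0,20.4],"twist":[0,0,0],"jaw":1},{"delta_pos":[-28.5,0,22.8],"twist":[0,0,0],"jaw":1}]' 80
python3 -m handwheel '[{"delta_pos":[-3,0,2.4],"twist":[0,0,0],"jaw":1},{"delta_pos":[-6,0,4.8],"twist":[0,0,0],"jaw":1},{"delta_pos":[-9,0,7.2],"twist":[0,0,0],"jaw":1},{"delta_pos":[-12,0,9.6],"twist":[0,0,0],"jaw":1},{"delta_pos":[-15,0,12],"twist":[0,0,0],"jaw":1},{"delta_pos":[-18,0,14.4],"twist":[0,0,0],"jaw":1},{"delta_pos":[-21,0,16.8],"twist":[0,0,0],"jaw":1},{"delta_pos":[-24,0,19.2],"twist":[0,0,0],"jaw":1},{"delta_pos":[-27,0,21.6],"twist":[0,0,0],"jaw":1},{"delta_pos":[-29,0,23],"twist":[0,0,0],"jaw":1}]'
cat > st.py <<'E'
from h import *
import sys
from rig import telemetry
from scipy.spatial.transform import Rotation as R
s=telemetry.sense();q=s["ee_rot"];M=R.from_quat(np.r_[q[1:],q[0]]).as_matrix()
print("t",round(s["time_s"],2),"pos",s["eef_pos"].round(1),"tilt",M[:,1].round(4),"yaw",np.degrees(np.arctan2(M[1,0],M[0,0])).round(1),"q",s["joints"].round(2),"F",s["force"].round(1),"T",s["wrist_torque"].round(2),"g",round(s["grip_width"],3))
if len(sys.argv)>3:
    T=np.array(list(map(float,sys.argv[1:4])));print("tool delta cm",(M.T@(T-s["eef_pos"])/10).round(2))
E
python3 st.py 453.5 217.3 64
```

```text
time_s: 0.93
eef_pos: [281.0, -173.2, 231.2]
ee_rot: [0.559, -0.559, 0.433, -0.433]
force: [0.9, -0.1, -0.6]
grip_width: 1.0
time_s: 1.77
eef_pos: [431.3, 166.4, 230.9]
ee_rot: [0.56, -0.56, 0.432, -0.432]
force: [-0.2, 0.0, 1.2]
grip_width: 1.003
t 1.77 pos [431.3 166.4 230.9] tilt [-4.e-04  4.e-04 -1.e+00] yaw -75.4 q [0.11 0.17 1.68 0.   1.29 1.43] F [-0.2  0.   1.2] T [-0.05  0.03 -0.03] g 1.003
tool delta cm [-4.36 16.69  3.44]
```

```bash
python3 -m handwheel '[{"delta_pos":[-1.5,0,1],"twist":[0,0,0],"jaw":1},{"delta_pos":[-3,0,2.2],"twist":[0,0,0],"jaw":1},{"delta_pos":[-4,2,3],"twist":[0,0,0],"jaw":1},{"delta_pos":[-4.3,4,3.3],"twist":[0,0,0],"jaw":1},{"delta_pos":[-4.3,6,3.3],"twist":[0,0,0],"jaw":1},{"delta_pos":[-4.3,6,3.3],"twist":[0,0,0],"jaw":1},{"delta_pos":[-4.3,6,3.3],"twist":[0,0,0],"jaw":1},{"delta_pos":[-4.3,6,3.3],"twist":[0,0,0],"jaw":1},{"delta_pos":[-4.3,6,3.3],"twist":[0,0,0],"jaw":1},{"delta_pos":[-4.3,6,3.3],"twist":[0,0,0],"jaw":1}]'
python3 st.py 453.5 217.3 64
python3 - <<'E'
from rig import imaging
import cv2,numpy as np
o=[]
for n,b in(("scene",(350,60,510,240)),("top",(130,240,290,420))):
    c=imaging.capture(n);o.append(cv2.resize(c["frame"][b[1]:b[3],b[0]:b[2],::-1],(390,439),interpolation=cv2.INTER_CUBIC))
cv2.imwrite("pics/pre.png",np.hstack(o))
E
```

```text
time_s: 2.6
eef_pos: [452.3, 213.3, 172.4]
ee_rot: [0.56, -0.559, 0.432, -0.433]
force: [-0.5, -0.2, -0.2]
grip_width: 1.001
t 2.6 pos [452.3 213.3 172.4] tilt [ 1.9e-03  4.0e-04 -1.0e+00] yaw -75.5 q [0.21 0.31 1.66 0.   1.17 1.52] F [-0.5 -0.2 -0.2] T [ 0.02 -0.03 -0.01] g 1.001
tool delta cm [-0.36 10.84  0.19]
```

View pics/pre.png

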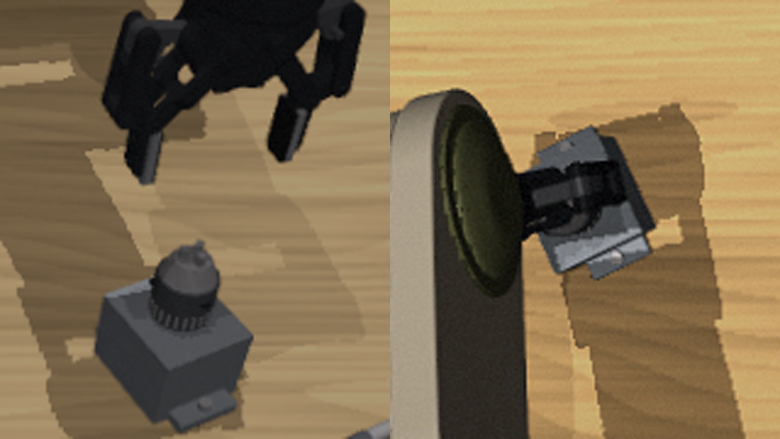

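The open gripper is above the chuck and straddles it in both crops. I'm descending onto it.

```bash
python3 -m handwheel '[{"delta_pos":[-0.35,1.5,0.2],"twist":[0,0,0],"jaw":1},{"delta_pos":[-0.35,3.5,0.2],"twist":[0,0,0],"jaw":1},{"delta_pos":[-0.35,5.5,0.2],"twist":[0,0,0],"jaw":1},{"delta_pos":[-0.35,7,0.2],"twist":[0,0,0],"jaw":1},{"delta_pos":[-0.35,8.5,0.2],"twist":[0,0,0],"jaw":1},{"delta_pos":[-0.35,9.7,0.2],"twist":[0,0,0],"jaw":1},{"delta_pos":[-0.35,10.5,0.2],"twist":[0,0,0],"jaw":1},{"delta_pos":[-0.35,10.8,0.2],"twist":[0,0,0],"jaw":1},{"delta_pos":[-0.35,10.8,0.2],"twist":[0,0,0],"jaw":1},{"delta_pos":[-0.35,10.8,0.2],"twist":[0,0,0],"jaw":1}]'
python3 st.py 453.5 217.3 64
```

```text
time_s: 3.53
eef_pos: [453.3, 217.3, 63.9]
ee_rot: [0.56, -0.559, 0.432, -0.433]
force: [0.4, -0.3, 0.5]
grip_width: 1.003
t 3.53 pos [453.3 217.3  63.9] tilt [ 9.e-04  2.e-04 -1.e+00] yaw -75.5 q [ 0.21  0.47  1.76 -0.    0.91  1.53] F [ 0.4 -0.3  0.5] T [ 0.   -0.02 -0.06] g 1.003
tool delta cm [-0.   -0.01  0.02]
```

```bash
python3 -m handwheel '[{"delta_pos":[0,0,0],"twist":[0,0,0],"jaw":0.6},{"delta_pos":[0,0,0],"twist":[0,0,0],"jaw":0.4},{"delta_pos":[0,0,0],"twist":[0,0,0],"jaw":0.2},{"delta_pos":[0,0,0],"twist":[0,0,0],"jaw":0.2},{"delta_pos":[0,0,0],"twist":[0,0,0],"jaw":0.2},{"delta_pos":[0,0,0],"twist":[0,0,0],"jaw":0.2},{"delta_pos":[0,0,0],"twist":[0,0,0],"jaw":0.2},{"delta_pos":[0,0,0],"twist":[0,0,0],"jaw":0.2},{"delta_pos":[0,0,0],"twist":[0,0,0],"jaw":0.2},{"delta_pos":[0,0,0],"twist":[0,0,0],"jaw":0.2}]' 80
python3 st.py
python3 - <<'E'
from rig import imaging
import cv2,numpy as np
o=[]
for n,b in(("scene",(350,90,510,240)),):
    c=imaging.capture(n);o.append(cv2.resize(c["frame"][b[1]:b[3],b[0]:b[2],::-1],(640,600),interpolation=cv2.INTER_CUBIC))
cv2.imwrite("pics/grip.png",np.hstack(o))
E
```

```text
time_s: 4.37
eef_pos: [453.2, 217.4, 64.0]
ee_rot: [0.56, -0.559, 0.433, -0.433]
force: [-0.9, 0.5, 5.1]
grip_width: 0.495
t 4.37 pos [453.2 217.4  64. ] tilt [ 9.e-04  4.e-04 -1.e+00] yaw -75.5 q [0.21 0.47 1.76 0.   0.91 1.53] F [-0.9  0.5  5.1] T [ 0.02  0.26 -0.02] g 0.495
```

View pics/grip.png

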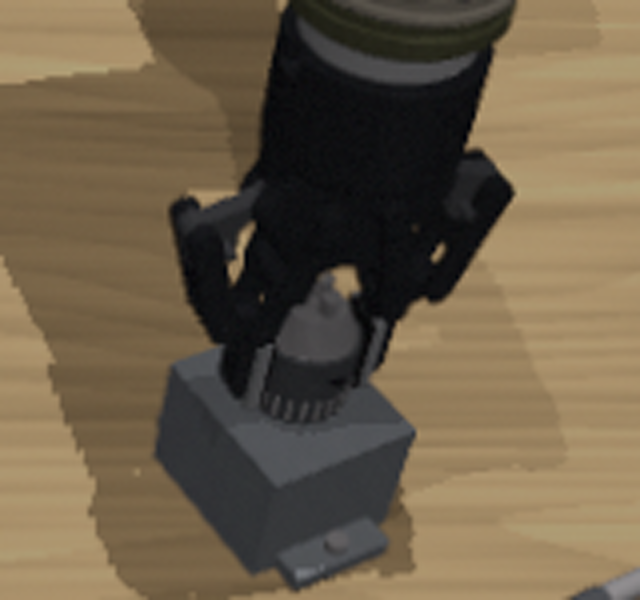

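The pads hold the body, with the jaw at 0.495 (about 42 mm). I'm twisting by 55° about the vertical.

```bash
python3 -m handwheel '[{"delta_pos":[0,0,0],"twist":[0,-0.06,0],"jaw":0.2},{"delta_pos":[0,0,0],"twist":[0,-0.17,0],"jaw":0.2},{"delta_pos":[0,0,0],"twist":[0,-0.29,0],"jaw":0.2},{"delta_pos":[0,0,0],"twist":[0,-0.41,0],"jaw":0.2},{"delta_pos":[0,0,0],"twist":[0,-0.53,0],"jaw":0.2},{"delta_pos":[0,0,0],"twist":[0,-0.65,0],"jaw":0.2},{"delta_pos":[0,0,0],"twist":[0,-0.77,0],"jaw":0.2},{"delta_pos":[0,0,0],"twist":[0,-0.88,0],"jaw":0.2},{"delta_pos":[0,0,0],"twist":[0,-0.95,0],"jaw":0.2},{"delta_pos":[0,0,0],"twist":[0,-0.95,0],"jaw":0.2}]'
python3 st.py 453.2 217.4 194
python3 - <<'E'
from rig import imaging
import cv2,numpy as np
o=[]
for n,b in(("scene",(350,90,510,240)),):
    c=imaging.capture(n);o.append(cv2.resize(c["frame"][b[1]:b[3],b[0]:b[2],::-1],(640,600),interpolation=cv2.INTER_CUBIC))
cv2.imwrite("pics/twist.png",np.hstack(o))
E
```

```text
time_s: 5.25
eef_pos: [452.8, 217.8, 64.0]
ee_rot: [0.696, -0.695, 0.128, -0.128]
force: [-3.7, 2.7, 7.9]
grip_width: 0.495
t 5.25 pos [452.8 217.8  64. ] tilt [-0.      0.0012 -1.    ] yaw -20.8 q [0.21 0.47 1.76 0.   0.91 0.58] F [-3.7  2.7  7.9] T [ 0.52  0.72 -0.14] g 0.495
tool delta cm [  0.05 -13.    -0.  ]
```

View pics/twist.png

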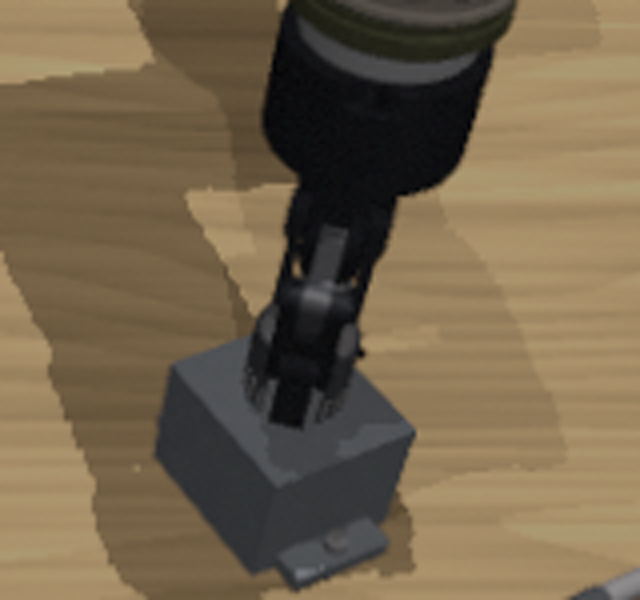

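The wrist turned 54.7° with little residual torque. I'm lifting 4 mm gently first, checking the force.

```bash
python3 -m handwheel '[{"delta_pos":[0,-0.05,0],"twist":[0,0,0],"jaw":0.2},{"delta_pos":[0,-0.1,0],"twist":[0,0,0],"jaw":0.2},{"delta_pos":[0,-0.15,0],"twist":[0,0,0],"jaw":0.2},{"delta_pos":[0,-0.2,0],"twist":[0,0,0],"jaw":0.2},{"delta_pos":[0,-0.25,0],"twist":[0,0,0],"jaw":0.2},{"delta_pos":[0,-0.3,0],"twist":[0,0,0],"jaw":0.2},{"delta_pos":[0,-0.35,0],"twist":[0,0,0],"jaw":0.2},{"delta_pos":[0,-0.4,0],"twist":[0,0,0],"jaw":0.2},{"delta_pos":[0,-0.4,0],"twist":[0,0,0],"jaw":0.2},{"delta_pos":[0,-0.4,0],"twist":[0,0,0],"jaw":0.2}]'
python3 st.py 453.2 217.4 194
```

```text
time_s: 6.13
eef_pos: [452.5, 216.9, 67.1]
ee_rot: [-0.695, 0.696, -0.129, 0.129]
force: [-3.1, -0.7, -8.2]
grip_width: 0.493
t 6.13 pos [452.5 216.9  67.1] tilt [-1.2e-03 -6.0e-04 -1.0e+00] yaw -21.0 q [ 0.21  0.46  1.76 -0.    0.92  0.58] F [-3.1 -0.7 -8.2] T [-0.11  0.54 -0.08] g 0.493
tool delta cm [  0.03 -12.69   0.06]
```

It came free with only about 8 N down. I'm lifting clear.

```bash
python3 -m handwheel '[{"delta_pos":[0,-0.4,0],"twist":[0,0,0],"jaw":0.2},{"delta_pos":[0,-1,0],"twist":[0,0,0],"jaw":0.2},{"delta_pos":[0,-2,0],"twist":[0,0,0],"jaw":0.2},{"delta_pos":[0,-3.2,0],"twist":[0,0,0],"jaw":0.2},{"delta_pos":[0,-4.5,0],"twist":[0,0,0],"jaw":0.2},{"delta_pos":[0,-6,0],"twist":[0,0,0],"jaw":0.2},{"delta_pos":[0,-7.5,0],"twist":[0,0,0],"jaw":0.2},{"delta_pos":[0,-8.7,0],"twist":[0,0,0],"jaw":0.2},{"delta_pos":[0,-9,0],"twist":[0,0,0],"jaw":0.2},{"delta_pos":[0,-9,0],"twist":[0,0,0],"jaw":0.2}]'
python3 st.py 638.5 9.1 150
python3 - <<'E'
from rig import imaging
import cv2,numpy as np
o=[]
for n,b in(("scene",(350,50,510,240)),("top",(120,240,280,430))):
    c=imaging.capture(n);o.append(cv2.resize(c["frame"][b[1]:b[3],b[0]:b[2],::-1],(390,463),interpolation=cv2.INTER_CUBIC));np.savez(n+"_l.npz",**c)
cv2.imwrite("pics/lift.png",np.hstack(o))
E
```

```text
time_s: 6.97
eef_pos: [453.6, 217.3, 158.8]
ee_rot: [0.696, -0.695, 0.128, -0.13]
force: [-0.2, 1.0, -6.6]
grip_width: 0.494
t 6.97 pos [453.6 217.3 158.8] tilt [ 3.2e-03  6.0e-04 -1.0e+00] yaw -21.0 q [ 0.21  0.33  1.67 -0.    1.14  0.58] F [-0.2  1.  -6.6] T [ 0.03 -0.04 -0.07] g 0.494
tool delta cm [ 24.72   0.93 -12.8 ]
```

View pics/lift.png

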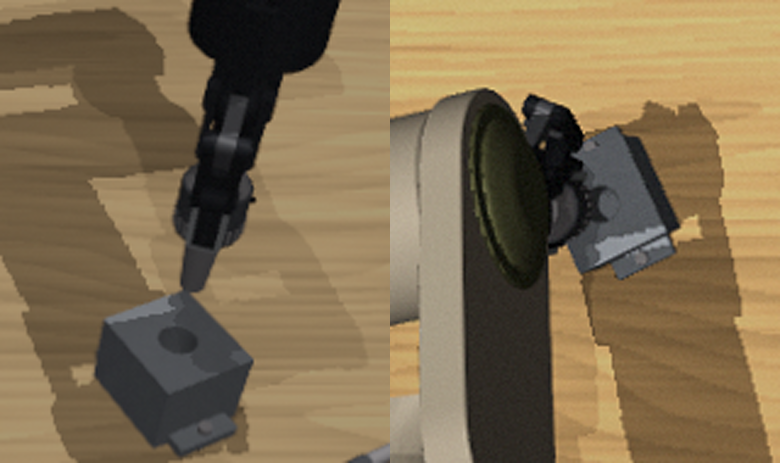

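The chuck is out of its socket and hangs upright, with the shank tip at scene crop (190,285). I'm carrying it over to the hole.

```bash
python3 -m handwheel '[{"delta_pos":[1,0,-0.5],"twist":[0,0,0],"jaw":0.2},{"delta_pos":[3,0,-1.5],"twist":[0,0,0],"jaw":0.2},{"delta_pos":[5.5,0,-2.9],"twist":[0,0,0],"jaw":0.2},{"delta_pos":[8,0,-4.2],"twist":[0,0,0],"jaw":0.2},{"delta_pos":[10.5,0,-5.5],"twist":[0,0,0],"jaw":0.2},{"delta_pos":[13,0,-6.8],"twist":[0,0,0],"jaw":0.2},{"delta_pos":[15.5,0,-8.1],"twist":[0,0,0],"jaw":0.2},{"delta_pos":[18,0,-9.4],"twist":[0,0,0],"jaw":0.2},{"delta_pos":[20.5,0,-10.7],"twist":[0,0,0],"jaw":0.2},{"delta_pos":[22.5,0,-11.7],"twist":[0,0,0],"jaw":0.2}]'
python3 st.py 638.5 9.1 150
```

```text
time_s: 7.9
eef_pos: [622.0, 24.7, 156.1]
ee_rot: [-0.695, 0.695, -0.13, 0.129]
force: [0.7, 0.3, -5.7]
grip_width: 0.495
t 7.9 pos [622.   24.7 156.1] tilt [-1.3e-03 -3.0e-04 -1.0e+00] yaw -21.1 q [-0.15  0.59  1.28 -0.    1.27  0.22] F [ 0.7  0.3 -5.7] T [ 0.03 -0.06  0.04] g 0.495
tool delta cm [ 2.1   0.61 -0.86]
```

```bash
python3 -m handwheel '[{"delta_pos":[1.2,0.3,-0.6],"twist":[0,0,0],"jaw":0.2},{"delta_pos":[2,0.6,-1],"twist":[0,0,0],"jaw":0.2},{"delta_pos":[2.2,0.9,-1.1],"twist":[0,0,0],"jaw":0.2},{"delta_pos":[2.2,0.9,-1.1],"twist":[0,0,0],"jaw":0.2},{"delta_pos":[2.2,0.9,-1.1],"twist":[0,0,0],"jaw":0.2},{"delta_pos":[2.2,0.9,-1.1],"twist":[0,0,0],"jaw":0.2},{"delta_pos":[2.2,0.9,-1.1],"twist":[0,0,0],"jaw":0.2},{"delta_pos":[2.2,0.9,-1.1],"twist":[0,0,0],"jaw":0.2},{"delta_pos":[2.2,0.9,-1.1],"twist":[0,0,0],"jaw":0.2},{"delta_pos":[2.2,0.9,-1.1],"twist":[0,0,0],"jaw":0.2}]'
python3 st.py 638.5 9.1 120
python3 - <<'E'
from rig import imaging
import cv2,numpy as np
o=[]
for n,b in(("scene",(200,110,360,330)),("top",(240,130,400,350))):
    c=imaging.capture(n);o.append(cv2.resize(c["frame"][b[1]:b[3],b[0]:b[2],::-1],(390,536),interpolation=cv2.INTER_CUBIC));np.savez(n+"_c.npz",**c)
cv2.imwrite("pics/carry.png",np.hstack(o))
E
```

```text
time_s: 8.73
eef_pos: [637.5, 9.3, 148.5]
ee_rot: [-0.695, 0.695, -0.129, 0.129]
force: [-0.1, -0.1, -5.5]
grip_width: 0.491
t 8.73 pos [637.5   9.3 148.5] tilt [ 2.e-04 -0.e+00 -1.e+00] yaw -21.0 q [-0.17  0.63  1.24 -0.    1.28  0.2 ] F [-0.1 -0.1 -5.5] T [0.   0.03 0.02] g 0.491
tool delta cm [0.1  2.85 0.02]
```

View pics/carry.png

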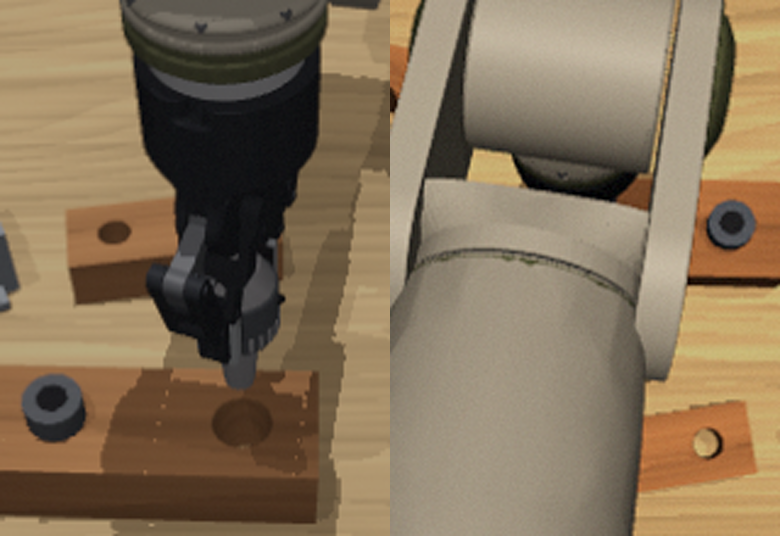

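The shank hangs above the hole: its tip is at scene crop (240,385) and the hole at (243,425). I'll check the tip's projection, then lower.

```bash
python3 - <<'E'
from h import *
c=load("scene_c");print("expect tip ctr",proj(c,[[637.5,9.3,99.5],[637.5,9.3,147.5],[638.5,9.1,55]]))
P=cloud(c);Q=P[225:275,280:320].reshape(-1,3);q=Q[(Q[:,2]>100)&(Q[:,2]<140)&(abs(Q[:,0]-637)<20)&(abs(Q[:,1]-9)<25)]
q=q[q[:,2]<115];print("shank",len(q),q.mean(0),q.min(0),q.max(0))
E
python3 -m handwheel '[{"delta_pos":[0.1,1,0],"twist":[0,0,0],"jaw":0.2},{"delta_pos":[0.1,2,0],"twist":[0,0,0],"jaw":0.2},{"delta_pos":[0.1,3,0],"twist":[0,0,0],"jaw":0.2},{"delta_pos":[0.1,3.8,0],"twist":[0,0,0],"jaw":0.2},{"delta_pos":[0.1,4.5,0],"twist":[0,0,0],"jaw":0.2},{"delta_pos":[0.1,5.2,0],"twist":[0,0,0],"jaw":0.2},{"delta_pos":[0.1,5.8,0],"twist":[0,0,0],"jaw":0.2},{"delta_pos":[0.1,6.3,0],"twist":[0,0,0],"jaw":0.2},{"delta_pos":[0.1,6.5,0],"twist":[0,0,0],"jaw":0.2},{"delta_pos":[0.1,6.5,0],"twist":[0,0,0],"jaw":0.2}]'
python3 st.py 638.5 9.1 60
```

```text
expect tip ctr [[298.0236162  264.37142066]
 [297.00643338 242.35694587]
 [298.71669817 282.99553454]]
shank 71 [644.08803968   9.64520597 107.69634952] [6.38591991e+02 1.88780853e-01 1.00994069e+02] [646.91149267  17.63764054 114.82319489]
time_s: 9.67
eef_pos: [638.4, 8.7, 82.8]
ee_rot: [0.695, -0.695, 0.129, -0.129]
force: [-0.4, -0.5, -5.1]
grip_width: 0.498
t 9.67 pos [638.4   8.7  82.8] tilt [-6.e-04  1.e-04 -1.e+00] yaw -21.0 q [-0.17  0.7   1.3   0.    1.15  0.2 ] F [-0.4 -0.5 -5.1] T [0.03 0.04 0.02] g 0.498
tool delta cm [0.   2.28 0.04]
```

The shank has entered with no contact force. I'm going down to TCP z of about 59.

```bash
python3 -m handwheel '[{"delta_pos":[0,0.5,0],"twist":[0,0,0],"jaw":0.2},{"delta_pos":[0,1,0],"twist":[0,0,0],"jaw":0.2},{"delta_pos":[0,1.4,0],"twist":[0,0,0],"jaw":0.2},{"delta_pos":[0,1.7,0],"twist":[0,0,0],"jaw":0.2},{"delta_pos":[0,1.9,0],"twist":[0,0,0],"jaw":0.2},{"delta_pos":[0,2.1,0],"twist":[0,0,0],"jaw":0.2},{"delta_pos":[0,2.2,0],"twist":[0,0,0],"jaw":0.2},{"delta_pos":[0,2.3,0],"twist":[0,0,0],"jaw":0.2},{"delta_pos":[0,2.4,0],"twist":[0,0,0],"jaw":0.2},{"delta_pos":[0,2.4,0],"twist":[0,0,0],"jaw":0.2}]'
python3 st.py 638.5 9.1 56
```

```text
time_s: 10.5
eef_pos: [638.5, 8.7, 59.2]
ee_rot: [0.695, -0.695, 0.129, -0.129]
force: [0.5, -0.3, -6.0]
grip_width: 0.494
t 10.5 pos [638.5   8.7  59.2] tilt [-1.e-04  1.e-04 -1.e+00] yaw -21.0 q [-0.17  0.73  1.32  0.    1.1   0.2 ] F [ 0.5 -0.3 -6. ] T [-0.02  0.01 -0.01] g 0.494
tool delta cm [-0.01  0.32  0.04]
```

```bash
python3 -m handwheel '[{"delta_pos":[0,0.05,0],"twist":[0,0,0],"jaw":0.2},{"delta_pos":[0,0.1,0],"twist":[0,0,0],"jaw":0.2},{"delta_pos":[0,0.15,0],"twist":[0,0,0],"jaw":0.2},{"delta_pos":[0,0.2,0],"twist":[0,0,0],"jaw":0.2},{"delta_pos":[0,0.2,0],"twist":[0,0,0],"jaw":0.2},{"delta_pos":[0,0.2,0],"twist":[0,0,0],"jaw":0.2},{"delta_pos":[0,0.2,0],"twist":[0,0,0],"jaw":0.2},{"delta_pos":[0,0.2,0],"twist":[0,0,0],"jaw":0.2},{"delta_pos":[0,0.2,0],"twist":[0,0,0],"jaw":0.2},{"delta_pos":[0,0.2,0],"twist":[0,0,0],"jaw":0.2}]'
python3 st.py 638.5 9.1 56
python3 - <<'E'
from rig import imaging
import cv2,numpy as np
c=imaging.capture("scene");np.savez("scene_p.npz",**c)
cv2.imwrite("pics/place.png",cv2.resize(c["frame"][170:330,190:350,::-1],(600,600),interpolation=cv2.INTER_CUBIC))
E
```

```text
time_s: 11.33
eef_pos: [638.5, 8.7, 57.3]
ee_rot: [0.695, -0.695, 0.129, -0.129]
force: [-0.5, -0.8, -6.2]
grip_width: 0.502
t 11.33 pos [638.5   8.7  57.3] tilt [ 1.e-04  0.e+00 -1.e+00] yaw -21.0 q [-0.17  0.73  1.32  0.    1.1   0.2 ] F [-0.5 -0.8 -6.2] T [ 0.03 -0.05 -0.02] g 0.502
tool delta cm [-0.02  0.13  0.03]
```

View pics/place.png

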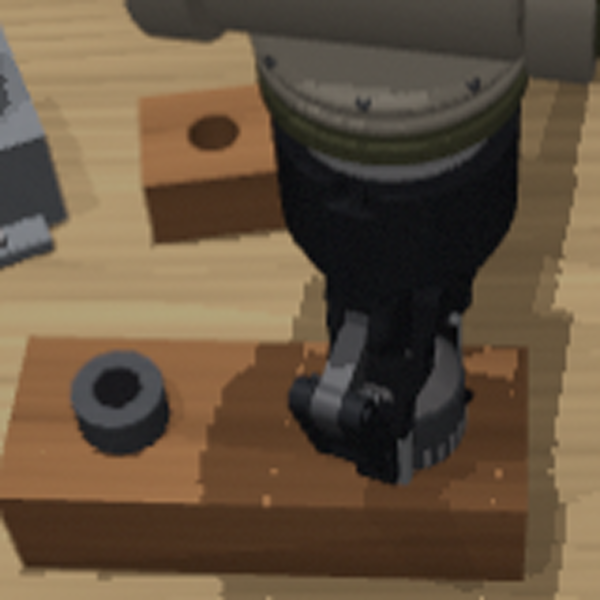

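The chuck is just above the block, and its full weight is still on the wrist. I'm lowering 1.5 mm more, watching for the load to come off.

```bash
python3 -m handwheel '[{"delta_pos":[0,0.03,0],"twist":[0,0,0],"jaw":0.2},{"delta_pos":[0,0.06,0],"twist":[0,0,0],"jaw":0.2},{"delta_pos":[0,0.09,0],"twist":[0,0,0],"jaw":0.2},{"delta_pos":[0,0.12,0],"twist":[0,0,0],"jaw":0.2},{"delta_pos":[0,0.15,0],"twist":[0,0,0],"jaw":0.2},{"delta_pos":[0,0.15,0],"twist":[0,0,0],"jaw":0.2},{"delta_pos":[0,0.15,0],"twist":[0,0,0],"jaw":0.2},{"delta_pos":[0,0.15,0],"twist":[0,0,0],"jaw":0.2},{"delta_pos":[0,0.15,0],"twist":[0,0,0],"jaw":0.2},{"delta_pos":[0,0.15,0],"twist":[0,0,0],"jaw":0.2}]'
python3 st.py 638.5 9.1 56
```

```text
time_s: 12.22
eef_pos: [638.5, 8.7, 56.1]
ee_rot: [-0.695, 0.695, -0.129, 0.129]
force: [-3.7, 0.9, 1.8]
grip_width: 0.496
t 12.22 pos [638.5   8.7  56.1] tilt [ 1.e-04 -0.e+00 -1.e+00] yaw -21.0 q [-0.17  0.73  1.32 -0.    1.09  0.2 ] F [-3.7  0.9  1.8] T [0.1  0.63 0.05] g 0.496
tool delta cm [-0.02  0.01  0.03]
```

The force went from -6 to +1.8 N at TCP 56.1, which is the expected seat height. I'm releasing in steps.

```bash
python3 -m handwheel '[{"delta_pos":[0,0,0],"twist":[0,0,0],"jaw":0.5},{"delta_pos":[0,0,0],"twist":[0,0,0],"jaw":0.53},{"delta_pos":[0,0,0],"twist":[0,0,0],"jaw":0.56},{"delta_pos":[0,0,0],"twist":[0,0,0],"jaw":0.6},{"delta_pos":[0,0,0],"twist":[0,0,0],"jaw":0.7},{"delta_pos":[0,0,0],"twist":[0,0,0],"jaw":0.8},{"delta_pos":[0,0,0],"twist":[0,0,0],"jaw":0.9},{"delta_pos":[0,0,0],"twist":[0,0,0],"jaw":1},{"delta_pos":[0,0,0],"twist":[0,0,0],"jaw":1},{"delta_pos":[0,0,0],"twist":[0,0,0],"jaw":1}]' 40
python3 st.py 638.5 9.1 56
```

```text
time_s: 13.05
eef_pos: [638.5, 8.7, 55.8]
ee_rot: [-0.695, 0.695, -0.129, 0.129]
force: [-0.1, -0.5, -0.3]
grip_width: 0.999
t 13.05 pos [638.5   8.7  55.8] tilt [ 1.e-04 -0.e+00 -1.e+00] yaw -21.0 q [-0.17  0.73  1.32 -0.    1.09  0.2 ] F [-0.1 -0.5 -0.3] T [-0.01  0.01  0.02] g 0.999
tool delta cm [-0.02 -0.02  0.03]
```

Released cleanly. I'm backing straight up, then moving away sideways so the cameras can see.

```bash
python3 -m handwheel '[{"delta_pos":[0,-0.5,0],"twist":[0,0,0],"jaw":1},{"delta_pos":[0,-1.5,0],"twist":[0,0,0],"jaw":1},{"delta_pos":[0,-3,0],"twist":[0,0,0],"jaw":1},{"delta_pos":[0,-5,0],"twist":[0,0,0],"jaw":1},{"delta_pos":[0,-7,0],"twist":[0,0,0],"jaw":1},{"delta_pos":[0,-9,0],"twist":[0,0,0],"jaw":1},{"delta_pos":[0,-11,0],"twist":[0,0,0],"jaw":1},{"delta_pos":[0,-13,0],"twist":[0,0,0],"jaw":1},{"delta_pos":[0,-15,0],"twist":[0,0,0],"jaw":1},{"delta_pos":[0,-16,0],"twist":[0,0,0],"jaw":1}]'
python3 -m handwheel '[{"delta_pos":[-2,0,0],"twist":[0,0,0],"jaw":1},{"delta_pos":[-5,0,0],"twist":[0,0,0],"jaw":1},{"delta_pos":[-8,0,1],"twist":[0,0,0],"jaw":1},{"delta_pos":[-11,0,2],"twist":[0,0,0],"jaw":1},{"delta_pos":[-14,0,4],"twist":[0,0,0],"jaw":1},{"delta_pos":[-17,0,6],"twist":[0,0,0],"jaw":1},{"delta_pos":[-20,0,8],"twist":[0,0,0],"jaw":1},{"delta_pos":[-22,0,10],"twist":[0,0,0],"jaw":1},{"delta_pos":[-23,0,11],"twist":[0,0,0],"jaw":1},{"delta_pos":[-23,0,11],"twist":[0,0,0],"jaw":1}]'
python3 st.py
python3 - <<'E'
from h import *
from rig import imaging
o=[]
for n,b,m in(("scene",(190,200,350,330),(140,160,215,250)),("top",(290,150,420,260),(400,275,470,350))):
    c=imaging.capture(n);f=c["frame"][:,:,::-1]
    o.append(cv2.resize(f[b[1]:b[3],b[0]:b[2]],(390,350),interpolation=cv2.INTER_CUBIC))
    P=cloud(c);Q=P.reshape(-1,3);near=np.hypot(Q[:,0]-638,Q[:,1]-9)<40
    for lo,hi in((58,75),(84,94),(84,115),(108,116)):
        q=Q[near&(Q[:,2]>lo)&(Q[:,2]<hi)]
        if len(q): print(n,lo,hi,len(q),q.mean(0).round(1),cv2.minEnclosingCircle(q[:,:2].astype(np.float32)))
    print("max z",np.nanpercentile(Q[near&(Q[:,2]<140)][:,2],[99,99.8]))
    P0=cloud(load(n+"0"))
    for nm,p in(("now",P),("before",P0)):
        q=p[m[1]:m[3],m[0]:m[2]].reshape(-1,3);q=q[(q[:,2]>84)&(q[:,2]<96)]
        if len(q): print("mill",nm,len(q),q.mean(0).round(1),cv2.minEnclosingCircle(q[:,:2].astype(np.float32)))
cv2.imwrite("pics/end.png",np.hstack(o))
E
```

```text
time_s: 13.88
eef_pos: [639.1, 8.6, 219.6]
ee_rot: [0.695, -0.695, 0.127, -0.131]
force: [0.9, 0.3, 1.2]
grip_width: 1.002
time_s: 14.72
eef_pos: [462.0, 196.1, 216.3]
ee_rot: [0.696, -0.695, 0.128, -0.128]
force: [0.5, -0.8, 0.1]
grip_width: 0.998
t 14.72 pos [462.  196.1 216.3] tilt [ 3.e-04  5.e-04 -1.e+00] yaw -20.8 q [0.17 0.27 1.59 0.   1.28 0.53] F [ 0.5 -0.8  0.1] T [-0.   -0.01  0.01] g 0.998
scene 58 75 201 [655.1   9.9  66.7] ((640.6776123046875, 9.084993362426758), 22.29793930053711)
scene 84 94 280 [649.    9.2  89.4] ((638.461669921875, 8.23051929473877), 22.20633316040039)
scene 84 115 711 [645.3   8.9  97.1] ((638.461669921875, 8.23051929473877), 22.20633316040039)
scene 108 116 66 [638.4   8.6 110.3] ((637.6434326171875, 8.243315696716309), 10.190722465515137)
max z [110.56894316 111.62648247]
mill now 751 [ 469.  -199.8   90.5] ((465.70343017578125, -200.9955291748047), 30.289243698120117)
mill before 743 [ 468.8 -199.8   90.5] ((465.474853515625, -201.3186798095703), 31.02911376953125)
top 58 75 48 [623.7  10.4  65.4] ((637.2716064453125, 5.821346282958984), 37.874053955078125)
top 84 94 171 [635.8   8.9  89.8] ((638.8588256835938, 8.870837211608887), 21.62689781188965)
top 84 115 436 [637.1   8.8  97.1] ((638.8588256835938, 8.870837211608887), 21.62689781188965)
top 108 116 31 [639.7   8.2 110.6] ((639.7733154296875, 9.630996704101562), 9.311009407043457)
max z [110.73454971 112.14882043]
mill now 860 [ 466.4 -199.9   90.8] ((466.4073791503906, -200.87855529785156), 30.317455291748047)
mill before 858 [ 466.4 -199.9   90.7] ((466.2041320800781, -200.979736328125), 30.117752075195312)
```

View pics/end.png

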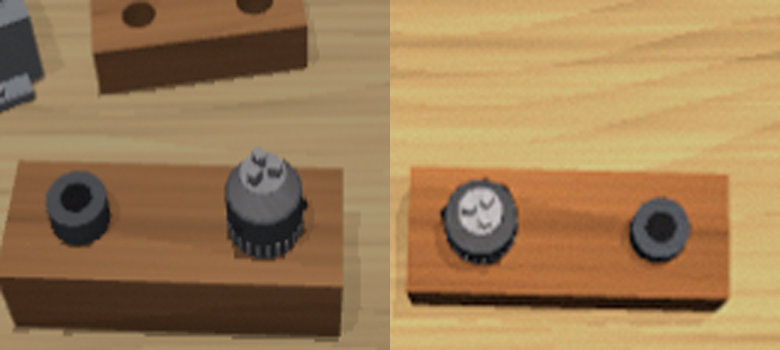

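The chuck stands upright and fully home in the hole, at scene crop (264,205) and top crop (480,222). Its top is at z of about 111 mm (55 + 56), its axis is about 1 mm from the hole's, and the mill hasn't moved. The robot is clear, so I'm handing in.

```bash
python3 -c "
from rig import ctrl
print(ctrl.finish_job())"
```

```text
the job is handed in; nothing more can be done
None
```

The drill chuck is out of its socket and standing upright in the empty hole of the middle-sized wooden block, and the job is handed in at about 15 s. I gripped it at 80 N and turned it 54.7° in its socket. I then lifted it about 95 mm, lowered it into the hole until the wrist load came off, released it and backed away.

**Last checks:**
- **Position:** both cameras put the chuck's axis within about 1–2 mm of the hole's.
- **Height:** its top is at about 111 mm, which is where it should be when fully home.
- **Upright:** the top and body centres agree to within about 1–2 mm.
- **Face mill:** it moved less than 0.5 mm, which is within measurement noise.
- **Robot:** the gripper is open, clear of everything, with no contact force.

No check failed. I did not measure the chuck's own turn in the socket; I inferred it from the wrist turn, and the chuck came up with only about 8 N. One fit in the top view, low on the chuck's body, had only 48 points, picked up stray pixels and gave a circle that was too large, so I ignored it.

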